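Load the dip-bath basket and hold it up at the top of its cam

TASK

Pick up the steel scoop tray by its handle, tip it nose down to about 45 degrees over the dip bath so that both clipper guards slide into the wire basket, then set the empty tray back level on the worktop and let go of it. Then swing the bath's cam lever up until the basket is at its highest (past that it sinks again) and finish while still holding the lever there, so that the bath can be filled under the basket; the lever springs back if released. Leave the other things on the worktop where they are.

Things in the scene. Friction and masses are not known exactly. Their poses are not given: they have to be found in the camera images.
- bath: White open plastic tank, 192 x 172 mm over its rim, rim 86 mm high, fixed. Origin: centre of its underside, on the worktop; z up. The lift mechanism (cam, two upright guide rods 162 mm high, lever) stands on its -y side, out to 214 mm from the origin; at rest the lever points to its -x. The other three sides are free for bringing the tray in.
- basket_floor (a point): Centre of the upper face of the steel wire basket's floor, in the tank; axes as the bath's. Inside 144 (x) x 124 (y) x 58 mm deep. Down, floor 18 mm, rim 76 mm above the worktop; at its highest 30.4 mm more. It only slides straight up and down; a steel plate 120 mm wide joins it to the mechanism over the tank's -y rim, top 105 mm above the worktop when down. Guards must lie within its walls.
- lift_lever (a joint): Cam lever angle (rad). 0: at rest on its stop, pointing to the bath's -x, 5 degrees below level; grows as it swings up about the bath's +y axis. 1.658: lever upright, cam at its highest, basket 30.4 mm up; farther on the basket sinks again; end stop 2.26. A spring and the basket's weight drive it back to 0 from any angle; 3 to 5 N at the grip overcomes them.
- lever_grip (a point): Middle of the lever's round black grip, a sleeve that spins freely on its pin: 16 mm thick, 64 mm long, parallel to the bath's y axis; the flat lever arm meets it only at its end toward the tank (32 mm from this point). It moves on a circle of radius 115 mm about lever_axis: 55 mm above the worktop at rest, 180 mm when upright.
- lever_axis (a point): Point on the lever's turning axis (parallel to the bath's y axis) level with lever_grip along that axis, 65 mm above the worktop; fixed to the bath.
- tray: Loose steel scoop tray, 0.25 kg, 140 x 74 mm, walls 26 mm high, open at its nose. Origin on its underside, z up, nose toward its -x; floor level from x = -45 to +65 mm, then a 16 degree ramp up to the lip. Walls at x = +65, y = +-36 mm. Smooth: the guards slide out over the lip from about 30 degrees of nose-down tilt (a turn about its y axis).
- tray_grip (a point): Middle of the tray's black handle bar, at x = +15, z = +65 mm of the tray: a bar 88 mm long (tray's x), 16 mm wide (y), 14 mm high, joined to the tray only at its rear end. Nothing beside it; 50 mm free below it to the floor. Grip it across its width.
- tray_lip (a point): Middle of the tray's pouring lip at the nose, at x = -76, z = +11 mm of the tray.
- guard_a: Black clipper comb guard 43 x 44 x 14 mm, 12 g, lying in the tray nearer the nose. Origin: centre of its underside.
- guard_b: Another such guard lying in the tray nearer the rear. Origin: centre of its underside.
- clipper: Bystander: cordless hair clipper, 44 x 182 x 35 mm, lying right of the bath.
- spare_guard: Bystander: a third comb guard, lying on the worktop in front of the bath; it stays there.
- cologne: Bystander: cologne bottle 33 x 45 x 104 mm, standing behind and left of the bath.
- razor_case: Bystander: grey razor case 42 x 120 x 24 mm, lying at the left.
There are look-alikes about, which are no part of the job. There is more than one size of the tray; the one meant has the size given above.

How it is judged:
By the outcome, as a careful person would: the job done as asked, in the order asked, and still so for the second after the job is handed in, while the arm keeps its last pose, push and grip.
It also fails if it takes over 69 s, if anything falls off the work surface, if the arm or the gripper's body presses on something with over 40 N, if the wrist force passes 120 N, or if a joint passes its speed limit or range.

ROBOT

A 7-joint arm with a two-finger parallel gripper is mounted at the origin on a cart in front of the work surface, level with it; the furniture and walls round the work are solid. World frame = base frame: x ahead of the robot, y to its left, z up, the work surface at z = 0. Lengths are in m, angles in rad, forces in N, time in s.
With the tool pointing down it reaches from about 0.35 to 0.9 m from the base axis. Payload 19.9 kg.
Tool frame: the origin (TCP) lies at the very end of the fingers, on their centre line; the grasp point (between the pads) lies 19 mm behind it; z points along the fingers, y is the line along which they close (so a half turn about z gives the same grasp; the last joint's range is limited). The gripper opens to 85 mm and grips with 20 to 120 N. Pads are 22 mm wide; open, the fingers measure 114 mm over their backs; the gripper's body (76 mm by 85 mm) begins 54 mm behind the grasp point. The pads swing forward as they close: fully open they stand 13 mm farther back than shut.
Start: joints at [-1.248, 0.417, -0.01, 1.614, 0.005, 1.111, -0.053], TCP at [0.223, 0.584, 0.231] pointing down, gripper open.
Joint ranges: [-2.81, 2.81], [-0.39, 2.02], [-1.27, 1.25], [0.06, 2.57], [-1.19, 4.33], [0.19, 2], [-2.82, 2.82]. Speed limits (rad/s): [1.89, 1.89, 2.39, 2.39, 3.01, 3.01, 3.01].

INTERFACE

Orientations are given as a unit quaternion [w, x, y, z].
In Python, from bench import read_state, get_image, finish_job gives the robot as it stands.
- The arm moves only by the tool move_arm, never from a script. Its argument "plan" is text: rows parted by semicolons, each of 7 numbers parted by spaces: the finger opening in mm, from 0 to 85.4, then the shift along the tool's x, y, z in mm, then the turn, a rotation vector about the tool's x, y, z in degrees. In form: claw x y z ax ay az; .... A call has 1 to 8 rows; each row shifts and turns the commanded pose from where the row before left it, along the tool's axes as they then stand; what a row does not reach is not made up. A row lasts 1/8 s, in which the tool goes at most 62.5 mm and 10.7 degrees, less where a joint would pass 70% of its speed; a pose out of reach is approached as far as the arm can. A call with a gripper value outside its range is refused whole. The fingers move at their own pace and stop on an object; "squeeze" is the grip in N (left out, the last holds). Time passes only in rows, so rows that do not move let the fingers close. It gives the time, the measured TCP pose, the force, the opening and the grip force at its end, in the units of the state.
- read_state(): the state, without advancing time (a new reading comes with each control period).
- get_image(name): name is "scene" or "top"; returns a dict with "img" (384x512x3 uint8, red, green, blue), "fx", "fy", "cx", "cy" (pixels), "dist_coeffs" ([k1, k2, p1, p2, k3] as OpenCV has them; the pictures are not rectified), "rvec" (rotation vector, rad) and "tvec" (3), from world to camera coordinates, as OpenCV has them. Camera axes: x right, y down, z forward; pixel columns grow to the right and rows downward; lengths in m; the calibration is good to about 2 mm. A picture is of the moment at which its call begins. There is no depth.
- finish_job(): hands the job in; it is judged then, once.
The state is a dict: "clock": time; "qpos": joint angles; "dq": joint speeds; "joint_efforts": joint torques, N m; "position": TCP position; "tool_rot": TCP orientation; "contact_force": force on the tool from outside, world axes, zero at the start; "wrist_torque": the same for the moment, N m; "grip_width": finger opening in m; "grasp_force": force on a finger pad.
Only numpy, scipy, OpenCV 4.12 (cv2) and the standard library are available. Lean on these libraries where they do the work, as an engineer would, in place of code of your own. Each camera call takes 0.05 s, during which the arm holds its last target. There are 200 camera calls.

## Working session

There is one attempt and no reset: what is moved stays moved. The work goes in short steps, Python scripts to look and compute and a tool call to move; the robot and the scene stay as the last step left them, time stands still between calls to the robot, and variables do not carry over. Pictures are saved under pics/ and viewed, at most 13 in all, crops included, and the job is handed in when it is done.

Besides the shell and the picture viewer there is one more tool, called as name(argument=value, ...) on one line, values as JSON. move_arm: Moves the arm, as the interface text tells. Its arguments: {"type":"object","properties":{"plan":{"type":"string"},"squeeze":{"type":"number"}},"required":["plan"]}

```bash
mkdir -p pics
python3 - <<'E'
from bench import *
import cv2,numpy as np
for n in("scene","top"):
    d=get_image(n);cv2.imwrite(f"pics/{n}0.png",cv2.resize(d["img"][:,:,::-1],(800,600),interpolation=cv2.INTER_CUBIC))
    R=cv2.Rodrigues(np.array(d["rvec"]))[0];print(n,d["fx"],d["dist_coeffs"],-R.T@np.array(d["tvec"]).ravel(),R[2])
print(read_state())
E
```

```text
scene 439.494025472414 [0.02099572 0.         0.         0.         0.        ] [-0.7044512   0.70504393  1.12349264] [ 0.70641518 -0.39566335 -0.58687998]
top 396.74516688335297 [-0.01534749  0.          0.          0.          0.        ] [0.26820364 0.00977307 1.25408585] [ 0.2265031  -0.02679445 -0.97364182]
{'clock': 0.1, 'qpos': array([-1.24750412,  0.4179187 , -0.01028533,  1.61411607,  0.0046881 ,
        1.11068686, -0.05301697]), 'dq': array([-0.00015775, -0.00035982,  0.00082163, -0.00252057, -0.0005423 ,
       -0.00040482, -0.00210637]), 'joint_efforts': array([ 1.55447491e-03, -8.65804338e+01,  6.79951776e-01, -4.35641742e+01,
        1.92168175e-02,  4.92071980e-03, -6.17711066e-05]), 'position': array([0.22287604, 0.58357705, 0.23071927]), 'tool_rot': array([-5.94367782e-05,  1.81401375e-01,  9.83408987e-01, -5.49432985e-04]), 'contact_force': array([-0.03029262, -0.60590571, -0.38355839]), 'wrist_torque': array([ 0.00346396,  0.06219012, -0.06469405]), 'grasp_force': 0.0, 'grip_width': 0.08556100280895836}
```

View pics/scene0.png

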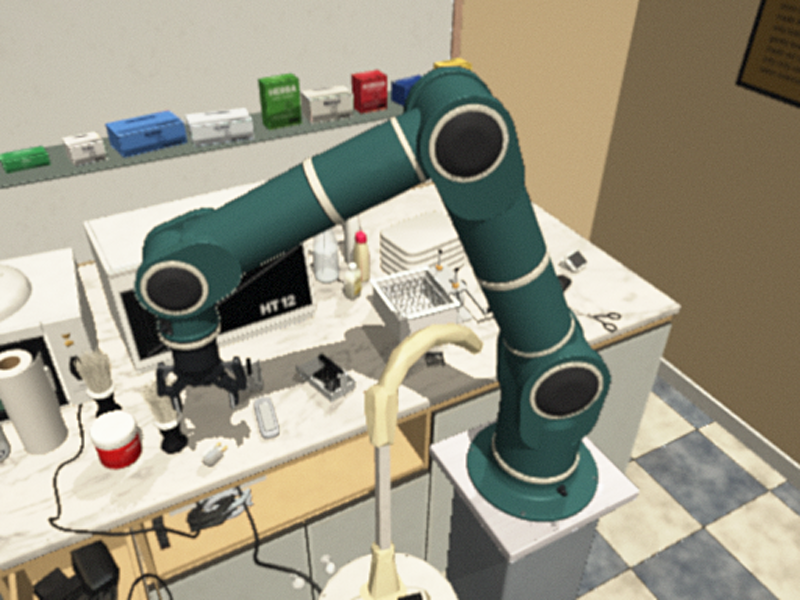

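View pics/top0.png

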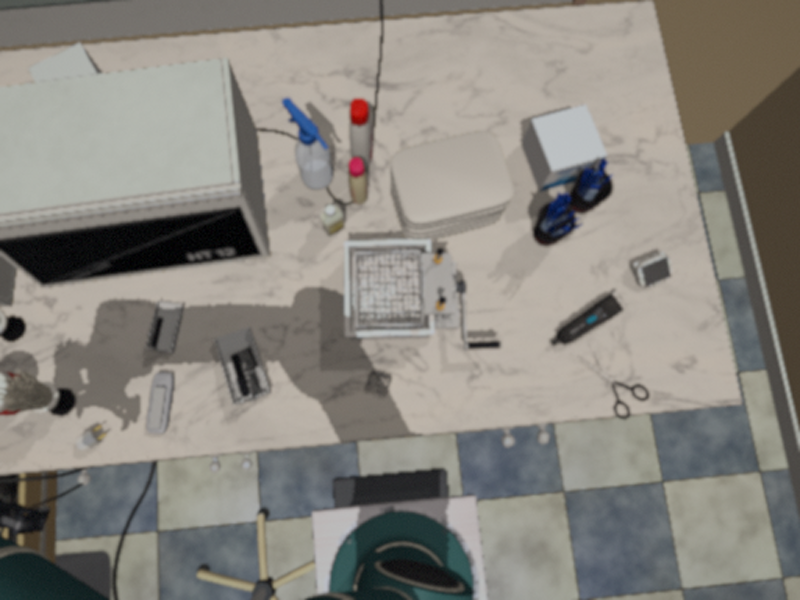

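The scene view shows the bath at about (415,295) and a tray with black contents at (330,375). The top view (800x600) shows the bath at (390,287) and the lever grip at (483,342). Tray candidates there are the larger one with guards at (243,365) and a smaller one at (165,325). The guard-like items are the spare at (377,380) and the two in the tray. I'll check with one enlarged crop.

```bash
cat > h.py <<'E'
from bench import *
import cv2,numpy as np
def cam(n):
    d=get_image(n);d["K"]=np.array([[d["fx"],0,d["cx"]],[0,d["fy"],d["cy"]],[0,0,1.]]);d["D"]=np.array(d["dist_coeffs"],float)
    d["rvec"]=np.array(d["rvec"],float).ravel();d["tvec"]=np.array(d["tvec"],float).ravel();return d
def proj(d,P): return cv2.projectPoints(np.atleast_2d(np.array(P,float)),d["rvec"],d["tvec"],d["K"],d["D"])[0][:,0]
def unproj(d,px,z):
    px=np.atleast_2d(np.array(px,float));n=cv2.undistortPoints(px[:,None],d["K"],d["D"])[:,0]
    R=cv2.Rodrigues(d["rvec"])[0];c=-R.T@d["tvec"];r=np.c_[n,np.ones(len(n))]@R
    return c+r*((z-c[2])/r[:,2])[:,None]
def crop(d,x0,y0,w,h,s): return cv2.resize(d["img"][y0:y0+h,x0:x0+w,::-1],None,fx=s,fy=s,interpolation=cv2.INTER_CUBIC)
E
python3 - <<'E'
from h import *
d=cam("top")
a=crop(d,85,185,110,90,7); cv2.imwrite("pics/t1.png",a[:600,:800])
b=crop(d,210,140,120,115,5); c=np.zeros((575,800,3),np.uint8); c[:,:600]=b
cv2.imwrite("pics/t2.png",b)
E
```

```text
(no output)
```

View pics/t1.png

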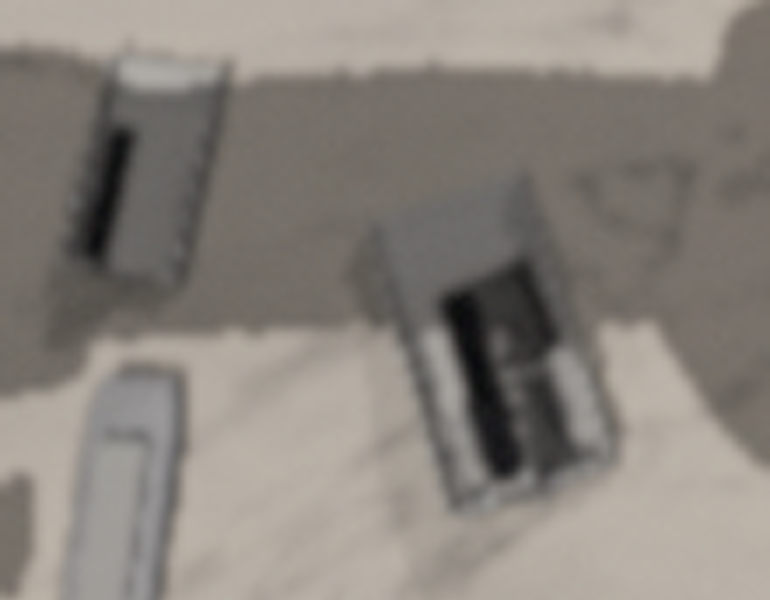

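View pics/t2.png

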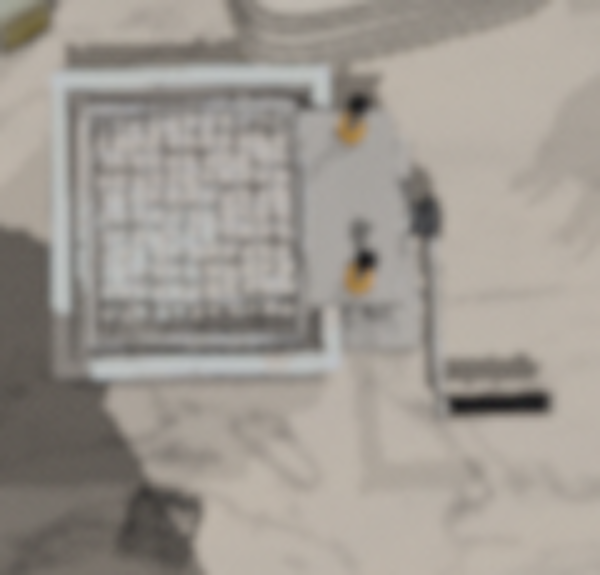

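The crop shows the right-hand tray, with its nose up at (378,225)-(525,178), rear corners at (460,512) and (612,462), the bar from (460,300) to (505,475), and two guards. The left tray is smaller and empty. In the other crop the bath rim corners are (55,70), (330,68), (338,375) and (57,378), and the lever grip runs (450,403)-(550,402).

Run:
```python
from h import *
np.set_printoptions(precision=4,suppress=True)
d=cam("top")
o=lambda p,x0,y0,s:(np.array(p)+.5)/s-.5+[x0,y0]
A=lambda p,z:unproj(d,o(p,85,185,7),z)
B=lambda p,z:unproj(d,o(p,210,140,5),z)
lip=A([(378,225),(525,178)],.011);rear=A([(460,512),(612,462)],.026);bar=A([(462,298),(506,475)],.072)
print("lip",lip,"rear",rear,"bar",bar)
print("len",np.linalg.norm((lip.mean(0)-rear.mean(0))[:2]),"w",np.linalg.norm(lip[0]-lip[1]),np.linalg.norm(rear[0]-rear[1]))
u=(rear.mean(0)-lip.mean(0))[:2];print("tray x yaw",np.degrees(np.arctan2(u[1],u[0])),"bar mid",bar.mean(0))
v=(bar[1]-bar[0])[:2];print("bar yaw",np.degrees(np.arctan2(v[1],v[0])),np.linalg.norm(v))
s=A([(118,60),(228,65)],.011);s2=A([(185,285),(110,265)],.02);print("small",np.linalg.norm(s[0]-s[1]),np.linalg.norm(s.mean(0)-s2.mean(0)))
r=B([(53,70),(330,68),(340,376),(55,378)],.086);print("rim",r,r.mean(0))
g=B([(450,403),(550,402)],.059);print("grip",g,g.mean(0))
print("axis hub",B([(425,215)],.065),"guards",A([(505,300),(550,425)],.012),"spare",B([(160,525)],.007))
# check guide rods and lever from the bath pose hypothesis
```

```text
lip [[0.499  0.3264 0.011 ]
 [0.5145 0.2593 0.011 ]] rear [[0.3662 0.2909 0.026 ]
 [0.3817 0.2238 0.026 ]] bar [[0.4528 0.2761 0.072 ]
 [0.3761 0.2605 0.072 ]]
len 0.13743996439823825 w 0.0689020343432109 0.06894830489073757
tray x yaw -165.03677050623875 bar mid [0.4145 0.2683 0.072 ]
bar yaw -168.51001665341022 0.07824070925028995
small 0.05074462733750394 0.09973768268022469
rim [[ 0.6592  0.0504  0.086 ]
 [ 0.6449 -0.1202  0.086 ]
 [ 0.4529 -0.1051  0.086 ]
 [ 0.4673  0.064   0.086 ]] [ 0.5561 -0.0277  0.086 ]
grip [[ 0.4345 -0.1726  0.059 ]
 [ 0.4295 -0.2334  0.059 ]] [ 0.432 -0.203  0.059]
axis hub [[ 0.5515 -0.1707  0.065 ]] guards [[0.4595 0.2704 0.012 ]
 [0.4018 0.2528 0.012 ]] spare [[0.382  0.0096 0.007 ]]
```

Run:
```python
from h import *
ims=[]
def T(o,yaw,P):
    c,s=np.cos(np.radians(yaw)),np.sin(np.radians(yaw));P=np.array(P,float)/1000
    return P@np.array([[c,s,0],[-s,c,0],[0,0,1]])+[*o,0]
box=lambda x0,x1,y0,y1,z:[(x0,y0,z),(x1,y0,z),(x1,y1,z),(x0,y1,z),(x0,y0,z)]
L=[((.435,.2738),-166,box(-29,59,-8,8,72),(0,0,255)),((.435,.2738),-166,box(-45,65,-36,36,0),(0,255,0)),((.435,.2738),-166,[(65,-36,26),(65,36,26)],(0,255,255)),((.435,.2738),-166,[(-76,-37,11),(-76,37,11)],(255,0,255)),
((.556,-.028),-4.4,box(-96,96,-86,86,86),(0,0,255)),((.556,-.028),-4.4,[(-110,-150,63),(-110,-214,63)],(0,255,0)),((.556,-.028),-4.4,[(0,-182,65),(-115,-182,55)],(255,0,0)),((.556,-.028),-4.4,box(-72,72,-62,62,76),(255,0,0))]
for n,rs in(("top",[(100,190,100,80),(210,140,120,100)]),("scene",[(180,215,60,48),(230,160,96,80)])):
    d=cam(n)
    for (x0,y0,w,h) in rs:
        s=400/w;im=crop(d,x0,y0,w,h,s)
        for o,yaw,P,c in L:
            p=(proj(d,T(o,yaw,P))+.5-[x0,y0])*s-.5
            cv2.polylines(im,[np.round(p*8).astype(np.int32)],False,c,1,cv2.LINE_AA,3)
        c=np.zeros((300,400,3),np.uint8);im=im[:300,:400];c[:im.shape[0],:im.shape[1]]=im;ims.append(c)
cv2.imwrite("pics/ov.png",np.vstack([np.hstack(ims[:2]),np.hstack(ims[2:])]))
```

```text
(no output)
```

View pics/ov.png

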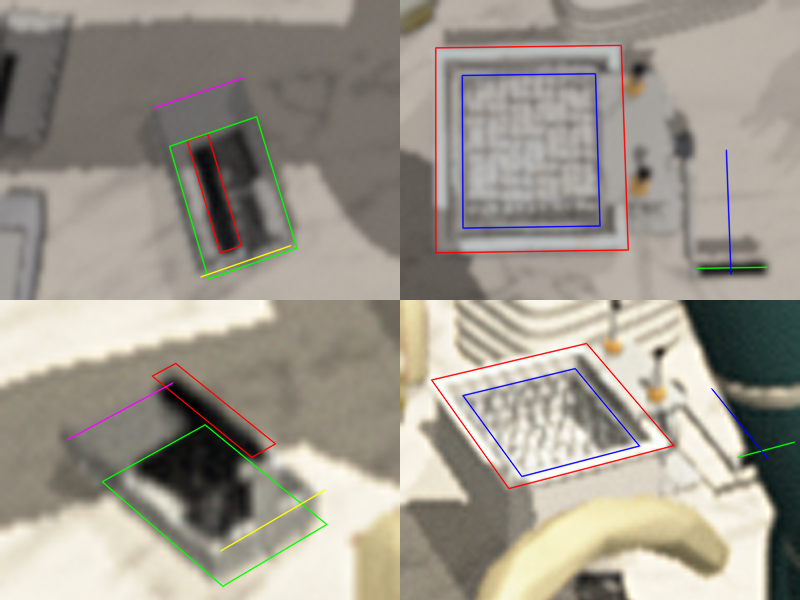

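The overlays agree to about 3 mm. The target tray is the larger one: bar middle about (0.4205, 0.270), yaw -166°. The bath is at (0.556, -0.028), yaw -4.4°.

move_arm(plan="85 -37 -28 0 0 0 0;85 -37 -28 0 0 0 0;85 -37 -28 0 0 0 0;85 -37 -28 0 0 0 0;85 -37 -28 0 0 0 0;85 -37 -28 0 0 0 0;85 -37 -28 0 0 0 0;85 -37 -28 0 0 0 0", squeeze=60)

```text
clock: 1.3
position: [0.4202, 0.2677, 0.2315]
tool_rot: [0.0, 0.181, 0.983, 0.0]
contact_force: [-0.0, 0.1, 0.3]
grip_width: 0.0849
grasp_force: 0.0
```

move_arm(plan="85 0 0 0 0 0 -9;85 0 0 0 0 0 -9;85 0 0 0 0 0 -9;85 0 0 0 0 0 -8;85 0 0 0 0 0 0")

```text
clock: 1.92
position: [0.4196, 0.2689, 0.2313]
tool_rot: [0.0, -0.122, 0.992, -0.0]
contact_force: [-0.9, -0.3, -0.2]
grip_width: 0.0848
grasp_force: 0.0
```

```bash
cat >> h.py <<'E'
from scipy.spatial.transform import Rotation as Ro
def tgt(pos,yaw):  # tool-down target with tool x at yaw: shift in tool axes (mm) and turn (deg)
    s=read_state();R=Ro.from_quat(np.roll(s["tool_rot"],-1))
    G=Ro.from_matrix(np.array([[np.cos(yaw),np.sin(yaw),0],[np.sin(yaw),-np.cos(yaw),0],[0,0,-1]]).reshape(3,3))
    print("t",s["clock"],"pos",s["position"].round(4),"q",s["qpos"].round(2))
    print("shift",R.inv().apply(np.array(pos)-s["position"]).round(4)*1000,"turn",(R.inv()*G).as_rotvec(True).round(2))
E
python3 -c "
from h import *
tgt((.4200,.2695,.046),np.radians(-166))"
```

```text
t 1.925 pos [0.4196 0.2689 0.2313] q [-0.72  0.19  0.1   1.93 -0.02  1.03  1.21]
shift [ -0.5   0.5 185.3] turn [-0.    0.    0.05]
```

move_arm(plan="85 0 0 45 0 0 0;85 0 0 45 0 0 0;85 0 0 45 0 0 0;85 0 0 30 0 0 0;85 0 0 20 0 0 0;85 0 0 0 0 0 0")

```text
clock: 2.68
position: [0.4189, 0.2685, 0.0453]
tool_rot: [-0.001, -0.121, 0.993, -0.001]
contact_force: [-0.3, 0.3, 0.7]
grip_width: 0.0848
grasp_force: 0.0
```

move_arm(plan="0 0 0 0 0 0 0;0 0 0 0 0 0 0;0 0 0 0 0 0 0;0 0 0 0 0 0 0;0 0 0 0 0 0 0;0 0 0 0 0 0 0")

```text
clock: 3.42
position: [0.4199, 0.2691, 0.0468]
tool_rot: [0.0, -0.123, 0.992, 0.0]
contact_force: [-1.4, -1.3, 8.2]
grip_width: 0.0147
grasp_force: 58.4
```

move_arm(plan="0 0 0 -10 0 0 0;0 0 0 -20 0 0 0;0 0 0 -30 0 0 0;0 0 0 -30 0 0 0;0 0 0 -30 0 0 0;0 0 0 -20 0 0 0;0 0 0 0 0 0 0")

```text
clock: 4.3
position: [0.42, 0.2693, 0.1877]
tool_rot: [0.001, -0.123, 0.992, 0.001]
contact_force: [0.3, 0.6, -2.7]
grip_width: 0.0152
grasp_force: 58.8
```

Run:
```python
from h import *
d=cam("top");e=cam("scene")
a=crop(d,90,120,130,150,4);b=crop(e,140,150,100,150,4)
cv2.imwrite("pics/lift.png",np.hstack([a,b])[:600,:800])
tgt((.561,.060,.19),np.radians(85.6))
```

```text
t 4.4 pos [0.4193 0.2687 0.1858] q [-0.72  0.24  0.1   1.97 -0.03  0.93  1.21]
shift [ -86.6 -237.    -4.2] turn [-4.000e-02 -0.000e+00  1.085e+02]
```

View pics/lift.png

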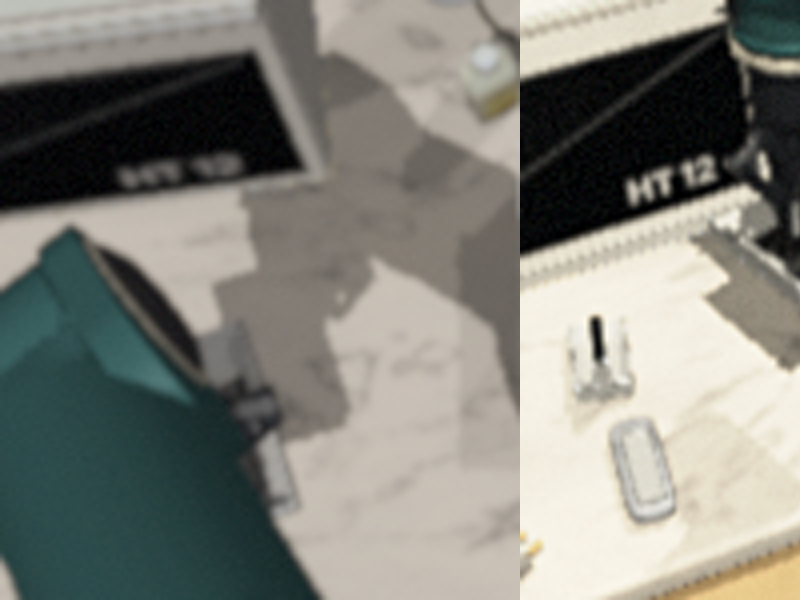

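move_arm(plan="0 0 0 0 0 0 4.5;0 0 0 0 0 0 8;0 0 0 0 0 0 10;0 0 0 0 0 0 10;0 0 0 0 0 0 10;0 0 0 0 0 0 10;0 0 0 0 0 0 10;0 0 0 0 0 0 10")

```text
clock: 5.4
position: [0.4191, 0.2686, 0.1851]
tool_rot: [-0.0, 0.49, 0.871, -0.001]
contact_force: [0.1, 0.8, -3.3]
grip_width: 0.0145
grasp_force: 58.8
```

move_arm(plan="0 0 0 0 0 0 10;0 0 0 0 0 0 10;0 0 0 0 0 0 8;0 0 0 0 0 0 5;0 0 0 0 0 0 3;0 0 0 0 0 0 0")

```text
clock: 6.15
position: [0.4191, 0.2687, 0.1853]
tool_rot: [0.0, 0.734, 0.68, -0.001]
contact_force: [0.2, -0.6, -2.9]
grip_width: 0.0151
grasp_force: 58.8
```

```bash
python3 -c "
from h import *
tgt((.561,.065,.190),np.radians(85.6))"
```

```text
t 6.15 pos [0.4191 0.2687 0.1853] q [-0.97  0.26  0.39  1.98 -0.12  0.93 -0.59]
shift [-192.3  157.    -4.5] turn [-0.06  0.09  0.02]
```

move_arm(plan="0 -12.5 9.5 0 0 0 0;0 -27 20.7 0 0 0 0;0 -35.5 27 0 0 0 0;0 -35.5 27 -2 0 0 0;0 -35.5 27 0 0 0 0;0 -31.5 24 0 0 0 0;0 -21 16 0 0 0 0;0 -10.5 8 0 0 0 0")

```text
clock: 7.15
position: [0.5627, 0.046, 0.188]
tool_rot: [0.0, 0.734, 0.679, -0.0]
contact_force: [-1.0, -0.4, -3.2]
grip_width: 0.0151
grasp_force: 58.8
```

move_arm(plan="0 0 0 0 0 0 0;0 0 0 0 0 5 0;0 0 0 0 0 5 0;0 0 0 0 0 5 0;0 0 0 0 0 0 0")

```text
clock: 7.78
position: [0.5618, 0.0478, 0.1882]
tool_rot: [-0.089, 0.728, 0.673, 0.095]
contact_force: [0.0, 0.0, -2.0]
grip_width: 0.0153
grasp_force: 58.8
```

Run:
```python
from h import *
d=cam("top");e=cam("scene")
a=crop(d,180,120,130,150,4);b=crop(e,200,130,100,120,4)
c=np.zeros((600,920,3),np.uint8);c[:,:520]=a;c[:480,520:]=b
cv2.imwrite("pics/pour0.png",c[:,:800])
tgt((.562,.048,.187),np.radians(85.6))
```

```text
t 7.875 pos [0.562  0.0492 0.1883] q [-0.33  0.38  0.41  1.85 -0.49  1.    0.26]
shift [-1.5  0.1  1. ] turn [ -0.02 -14.9    0.06]
```

View pics/pour0.png

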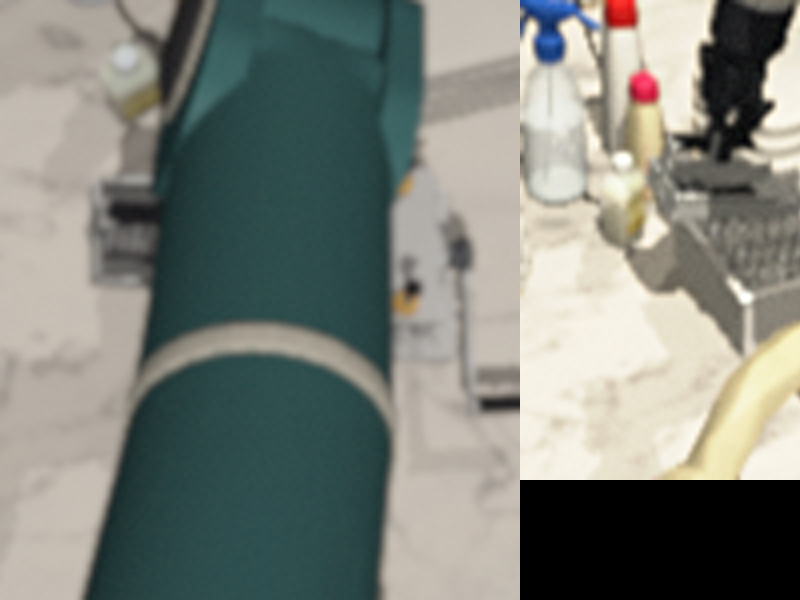

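The tray, tilted nose down at about (115,230) in the left half, is over the tank and centred on it. I'll go on tilting slowly.

move_arm(plan="0 0 0 0 0 4 0;0 0 0 0 0 4 0;0 0 0 0 0 4 0;0 0 0 0 0 3 0;0 0 0 0 0 3 0;0 0 0 0 0 3 0;0 0 0 0 0 3 0;0 0 0 0 0 3 0")

```text
clock: 8.88
position: [0.562, 0.0499, 0.1882]
tool_rot: [-0.244, 0.684, 0.635, 0.262]
contact_force: [0.1, -0.6, -2.2]
grip_width: 0.015
grasp_force: 58.9
```

move_arm(plan="0 0 0 0 0 3 0;0 0 0 0 0 2 0;0 0 0 0 0 0 0;0 0 0 0 0 0 0;0 0 0 0 0 0 0;0 0 0 0 0 0 0;0 0 0 0 0 0 0;0 0 0 0 0 0 0")

```text
clock: 9.88
position: [0.5623, 0.0484, 0.1883]
tool_rot: [-0.271, 0.673, 0.623, 0.293]
contact_force: [0.0, 0.7, -3.1]
grip_width: 0.0149
grasp_force: 59.0
```

Run:
```python
from h import *
d=cam("top");e=cam("scene")
b=crop(e,225,145,100,75,8)
cv2.imwrite("pics/pour1.png",b)
tgt((.562,.048,.187),np.radians(85.6));print(read_state()["contact_force"])
```

```text
t 9.975 pos [0.5623 0.0484 0.1883] q [ 0.05  0.51  0.26  1.86 -0.99  1.26  0.79]
shift [-1.2 -0.2  0.6] turn [ 0.000e+00 -4.699e+01 -1.000e-02]
[ 0.25499611 -0.84866699 -3.14598276]
```

View pics/pour1.png

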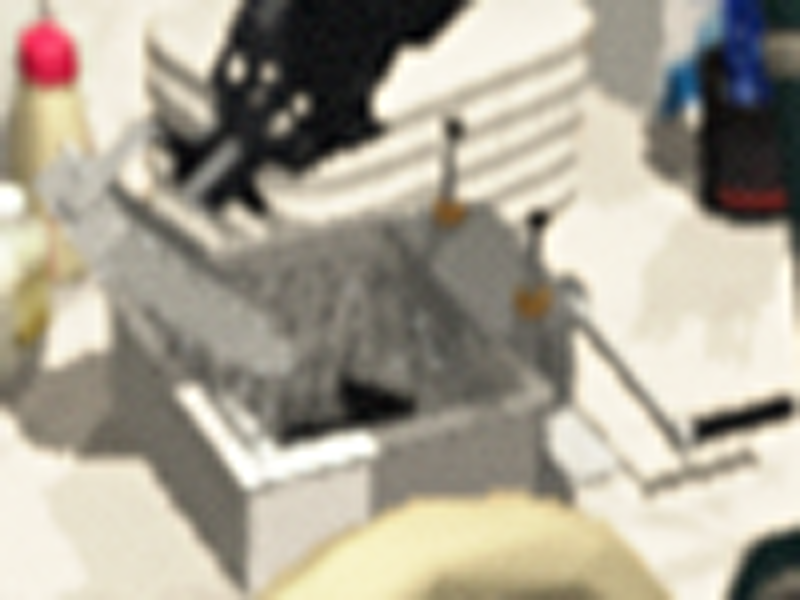

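The tray is empty and both guards are in the basket, at (310,430) and (375,400). I'll level it and take it back.

move_arm(plan="0 0 0 0 0 -6 0;0 0 0 0 0 -9 0;0 0 0 0 0 -9 0;0 0 0 0 0 -9 0;0 0 0 0 0 -9 0;0 0 0 0 0 -5 0;0 0 0 0 0 0 0")

```text
clock: 10.85
position: [0.5621, 0.0505, 0.1881]
tool_rot: [-0.0, 0.733, 0.681, 0.0]
contact_force: [0.0, -0.8, -2.6]
grip_width: 0.0149
grasp_force: 58.9
```

move_arm(plan="0 15 -13 0 0 0 0;0 30 -27 0 0 0 0;0 35 -32 0 0 0 0;0 35 -32 0 0 0 0;0 30 -27 0 0 0 0;0 17 -16 0 0 0 0;0 8 -8 0 0 0 0;0 0 0 0 0 0 0")

```text
clock: 11.85
position: [0.4209, 0.2293, 0.1883]
tool_rot: [-0.0, 0.734, 0.679, 0.0]
contact_force: [0.3, 0.3, -2.5]
grip_width: 0.0147
grasp_force: 58.9
```

Run:
```python
from h import *
tgt((.42,.23,.0468),np.radians(85.6))
d=cam("top")
cv2.imwrite("pics/chk.png",np.hstack([crop(d,90,150,130,120,4)[:480],crop(d,210,150,70,75,6.4)[:480,:280]]))
```

```text
t 11.85 pos [0.4209 0.2293 0.1883] q [-0.92  0.22  0.41  2.02 -0.11  0.92 -0.53]
shift [  0.5  -0.9 141.5] turn [-0.03 -0.04 -0.04]
```

View pics/chk.png

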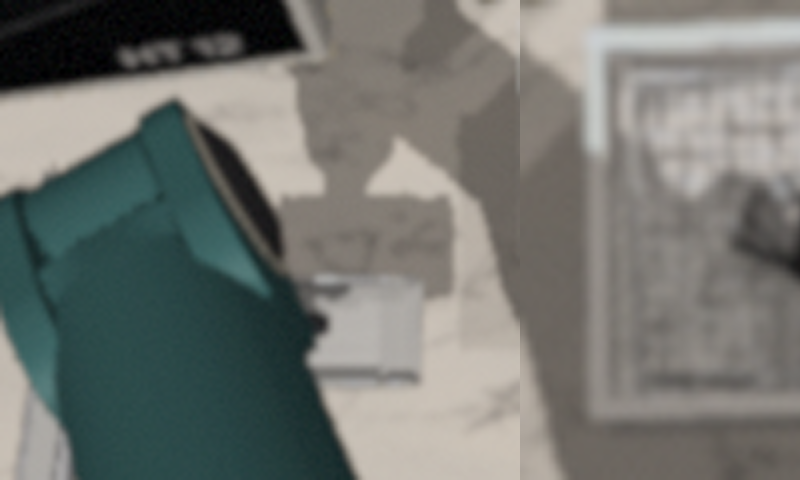

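The tray is empty and level, the worktop below is free, and the guards are inside the basket. I'll lower it.

move_arm(plan="0 0 0 25 0 0 0;0 0 0 35 0 0 0;0 0 0 35 0 0 0;0 0 0 25 0 0 0;0 0 0 12 0 0 0;0 0 0 5 0 0 0;0 0 0 3 0 0 0;0 0 0 0 0 0 0")

```text
clock: 12.9
position: [0.4211, 0.2299, 0.0488]
tool_rot: [0.0, 0.734, 0.679, 0.0]
contact_force: [-1.4, 0.8, -2.9]
grip_width: 0.0147
grasp_force: 58.8
```

move_arm(plan="0 0 0 1 0 0 0;0 0 0 1 0 0 0;0 0 0 0 0 0 0")

```text
clock: 13.28
position: [0.421, 0.2299, 0.0468]
tool_rot: [-0.0, 0.734, 0.679, 0.0]
contact_force: [-2.0, -1.0, 8.4]
grip_width: 0.0151
grasp_force: 60.4
```

move_arm(plan="40 0 0 0 0 0 0;85 0 0 0 0 0 0;85 0 0 0 0 0 0;85 0 0 0 0 0 0;85 0 0 -15 0 0 0;85 0 0 -40 0 0 0;85 0 0 -50 0 0 0;85 0 0 -50 0 0 0")

```text
clock: 14.28
position: [0.4206, 0.2294, 0.2038]
tool_rot: [0.0, 0.734, 0.679, 0.0]
contact_force: [-0.0, 0.6, 0.4]
grip_width: 0.0847
grasp_force: 0.0
```

Run:
```python
from h import *
tgt((.431,-.207,.036),np.radians(85.6))
```

```text
t 14.275 pos [0.4206 0.2294 0.2038] q [-0.94  0.2   0.43  2.01 -0.1   0.96 -0.54]
shift [-434.3   43.9  167.8] turn [ 0.03 -0.01 -0.03]
```

move_arm(plan="85 -54 5.5 0 0 0 0;85 -54 5.5 0 0 0 0;85 -54 5.5 0 0 0 0;85 -54 5.5 0 0 0 0;85 -54 5.5 0 0 0 0;85 -54 5.5 0 0 0 0;85 -54 5.5 0 0 0 0;85 -54 5.5 0 0 0 0")

```text
clock: 15.28
position: [0.4313, -0.206, 0.2024]
tool_rot: [0.0, 0.734, 0.68, 0.001]
contact_force: [0.6, -0.4, 0.2]
grip_width: 0.085
grasp_force: 0.0
```

Run:
```python
from h import *
tgt((.431,-.207,.036),np.radians(85.6))
d=cam("scene")
cv2.imwrite("pics/lev.png",np.hstack([crop(d,255,150,100,120,4),crop(d,160,205,100,120,4)]))
```

```text
t 15.275 pos [ 0.4313 -0.206   0.2024] q [-0.29  0.24  0.77  2.02 -0.2   0.96  0.51]
shift [ -1.2  -0.4 166.4] turn [ 0.07 -0.04  0.01]
```

View pics/lev.png

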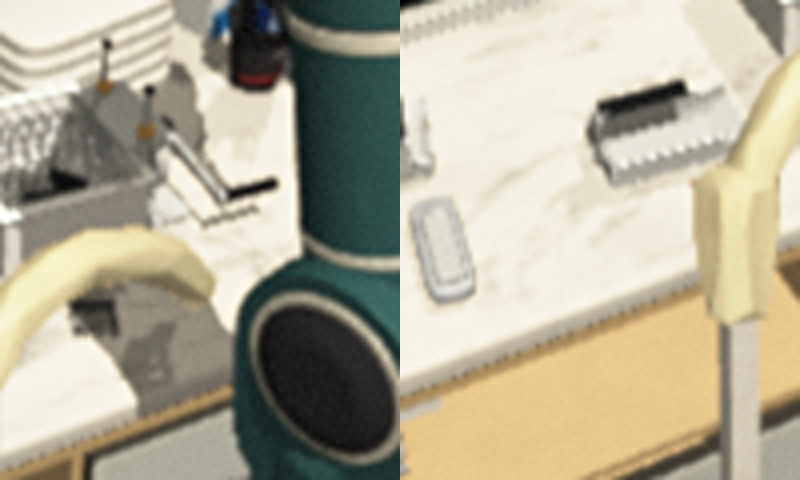

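The tray stands level and empty at (660,130), the lever grip is at (250,188), and the spare guard is untouched at (95,315). Next I'll descend on the grip.

move_arm(plan="85 0 0 40 0 0 0;85 0 0 40 0 0 0;85 0 0 40 0 0 0;85 0 0 25 0 0 0;85 0 0 14 0 0 0;85 0 0 7 0 0 0;85 0 0 0 0 0 0")

```text
clock: 16.2
position: [0.4318, -0.2044, 0.0358]
tool_rot: [0.0, 0.734, 0.679, 0.0]
contact_force: [0.4, 0.0, 1.0]
grip_width: 0.0851
grasp_force: 0.0
```

move_arm(plan="0 0 0 0 0 0 0;0 0 0 0 0 0 0;0 0 0 0 0 0 0;0 0 0 0 0 0 0;0 0 0 0 0 0 0;0 0 0 0 0 0 0", squeeze=45)

```text
clock: 16.95
position: [0.4322, -0.2044, 0.0356]
tool_rot: [0.001, 0.734, 0.68, 0.0]
contact_force: [5.2, -0.0, 1.9]
grip_width: 0.0145
grasp_force: 44.0
```

```bash
python3 -c "
from h import *
s=read_state();print(s['position'],s['grip_width'],s['contact_force'],s['wrist_torque'])"
```

```text
[ 0.4321801  -0.2044123   0.03558305] 0.014454691126038352 [ 5.23622119 -0.03441593  1.94434439] [ 0.02756364 -1.18629246  0.15392214]
```

move_arm(plan="0 0 -0.4 -12 0 0 0;0 0 0.8 -12 0 0 0;0 0 2.1 -11.9 0 0 0;0 0 3.3 -11.6 0 0 0;0 0 4.5 -11.2 0 0 0;0 0 5.7 -10.6 0 0 0;0 0 6.7 -10 0 0 0;0 0 7.7 -9.2 0 0 0")

```text
clock: 17.95
position: [0.4616, -0.2062, 0.1236]
tool_rot: [-0.0, 0.734, 0.68, -0.0]
contact_force: [6.5, 0.5, -14.9]
grip_width: 0.0146
grasp_force: 44.0
```

```bash
python3 -c "
from h import *
s=read_state();print(s['position'],s['grip_width'],s['contact_force'],s['wrist_torque'],s['qpos'])
p=s['position'];R=Ro.from_quat(np.roll(s['tool_rot'],-1));print((p-[.4322,-.2044,.0356])@np.array([.997,-.0767,0]),R.as_matrix()[:,1])"
```

```text
[ 0.46162391 -0.20622562  0.12358917] 0.014611482479071606 [  6.48408307   0.54089579 -14.91862394] [ 0.14106742 -1.41411111  0.10096723] [-0.20734366  0.42190804  0.69212137  2.02024168 -0.36394778  0.82355655
  0.61720079]
0.02947566244577777 [ 0.99707248 -0.07645478 -0.00106804]
```

move_arm(plan="0 0 9.5 -7.6 0 0 0;0 0 10 -6.8 0 0 0;0 0 10.2 -6.2 0 0 0;0 0 10.8 -5.3 0 0 0;0 0 11.3 -4.1 0 0 0;0 0 11.7 -2.9 0 0 0;0 0 6 -1 0 0 0;0 0 0 0 0 0 0")

```text
clock: 18.95
position: [0.5322, -0.211, 0.1591]
tool_rot: [-0.0, 0.733, 0.68, 0.001]
contact_force: [-4.2, 11.7, 25.2]
grip_width: 0.0145
grasp_force: 47.9
```

```bash
python3 -c "
from h import *
s=read_state();print(s['position'],s['grip_width'],s['contact_force'],s['wrist_torque'],s['qpos'])
p=s['position'];print((p-[.4322,-.2044,.0356])@np.array([.997,-.0767,0]))"
```

```text
[ 0.53217683 -0.21104769  0.15909103] 0.014451283497319525 [-4.16089549 11.71627183 25.22581302] [2.42216421 0.89960849 0.13403182] [-0.20337942  0.48361636  0.68658744  1.83331543 -0.37176491  0.95572409
  0.5697571 ]
0.10018678149006582
```

move_arm(plan="0 0.5 1 -1.7 0 0 0;0 0.5 4 -0.5 0 0 0;0 0 5 -0.3 0 0 0;0 0 4.4 -0.1 0 0 0;0 0 0 0 0 0 0;0 0 0 0 0 0 0")

```text
clock: 19.7
position: [0.5454, -0.2117, 0.1605]
tool_rot: [-0.001, 0.734, 0.68, 0.0]
contact_force: [-2.7, 5.3, 6.5]
grip_width: 0.0145
grasp_force: 46.0
```

Run:
```python
from h import *
s=read_state();print(s['position'],s['grip_width'],s['contact_force'],s['wrist_torque'])
p=s['position'];print((p-[.4322,-.2044,.0356])@np.array([.997,-.0767,0]))
d=cam("scene");e=cam("top")
cv2.imwrite("pics/end.png",np.hstack([crop(d,225,120,80,96,5),crop(e,210,130,100,120,4)]))
```

```text
[ 0.5454304  -0.21167664  0.16054397] 0.014457429558446552 [-2.66330378  5.27532661  6.4644346 ] [1.02728679 0.54281657 0.13662275]
0.11344882519965542
```

View pics/end.png

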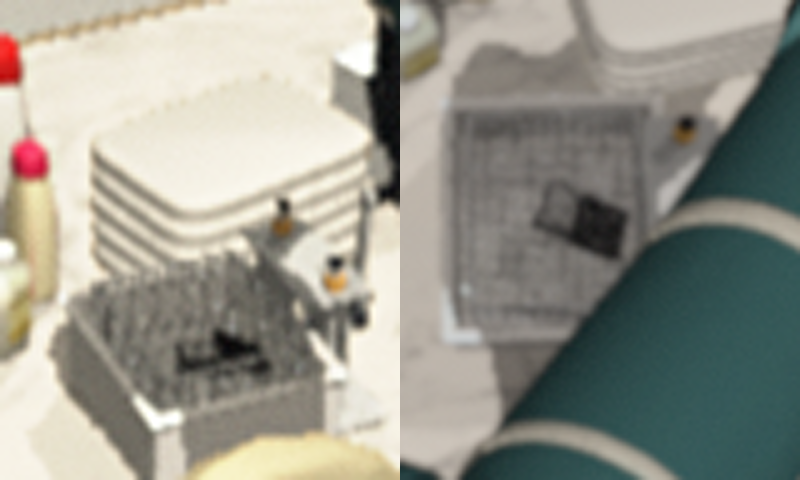

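Both guards lie within the basket walls, the basket is raised and the lever is upright at (362,230). A final nudge of about 1 mm remains.

move_arm(plan="0 0 1.2 0 0 0 0;0 0 0 0 0 0 0;0 0 0 0 0 0 0;0 0 0 0 0 0 0;0 0 0 0 0 0 0;0 0 0 0 0 0 0;0 0 0 0 0 0 0;0 0 0 0 0 0 0")

```text
clock: 20.8
position: [0.5466, -0.2117, 0.1606]
tool_rot: [-0.001, 0.734, 0.68, 0.0]
contact_force: [-3.2, 4.9, 5.5]
grip_width: 0.0144
grasp_force: 46.0
```

```bash
python3 -c "
from h import *
s=read_state();p=s['position'];d=p-[.4322,-.2044,.0356];print(d@np.array([.997,-.0767,0]),d[2],s['contact_force'],s['grasp_force'])
print(finish_job())"
```

```text
0.11460932091106875 0.12495264706074938 [-3.18312316  4.89953393  5.46365068] 45.98307430744171
the job is handed in; nothing more can be done
None
```

I handed the job in at about 21 s: both guards are in the basket, the empty tray was set down level and released (about 4 cm from its first spot and turned), and the arm is still holding the lever upright with the basket at its highest.

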